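# Roll the sample bottle on to the reader plate, code up

## Robot

A 6-joint arm with a two-finger parallel gripper is mounted at the origin on the work surface. World frame = base frame: x ahead of the robot, y to its left, z up, the work surface at z = 0. Lengths are in m, angles in rad, forces in N, time in s.
With the tool pointing down it reaches from about 0.3 to 1 m from the base axis. Payload 5.1 kg.
Tool frame: the origin (TCP) lies midway between the tips of the shut fingers; the grasp point (between the pads) lies 19 mm behind it; z points along the fingers, y is the line along which they close (so a half turn about z gives the same grasp; the last joint's range is limited). The gripper opens to 95 mm and grips with 3 to 60 N. Pads are 20 mm wide; open, the fingers measure 119 mm over their backs; the gripper's body (75 mm by 180 mm) begins 59 mm behind the grasp point.
Start: joints at [1.028, 0.124, 1.65, -0, 1.367, -0.083], TCP at [0.288, 0.582, 0.215] pointing down, gripper open.
Joint ranges: [-2.61, 2.61], [-1.02, 2.33], [0.03, 2.71], [-1.35, 4.49], [0.32, 2.68], [-2.91, 2.91]. Speed limits (rad/s): [2.57, 2.57, 3.14, 3.14, 3.14, 3.14].

## Interface

Orientations are given as a unit quaternion [x, y, z, w].
In Python, from bench import ctrl, cams gives the robot as it stands.
- The arm moves only by the shell command python3 -m creep 'ROWS' [OPENING]. ROWS is JSON, a list of rows, each a list of 4 numbers: the shift along the tool's x, y, z in m, then the turn about the tool's z in degrees. A call has 1 to 8 rows; each row shifts and turns the commanded pose from where the row before left it, along the tool's axes as they then stand; what a row does not reach is not made up. A row lasts 1/12 s, in which the tool goes at most 41.7 mm and 7.16 degrees, less where a joint would pass 70% of its speed; a pose out of reach is approached as far as the arm can. A call is refused whole if a number of a shift passes 0.0417 or a number of a turn 7.16, either way. A call with a gripper value outside its range is refused whole. OPENING is the finger opening in m, from 0 to 0.0951, set as the call begins (- or left out, the last holds). The fingers move at their own pace and stop on an object; the grip force is fixed at half the most. Time passes only in rows, so rows that do not move let the fingers close. It gives the time, the measured TCP pose, the force, the opening and the grip force at its end, in the units of the state.
- ctrl.get_obs(): the state, without advancing time (a new reading comes with each control period).
- cams.read_camera(name): name is "scene" or "top"; returns (picture, depth): 400x640x3 uint8, blue, green, red; 400x640 float32, m along the optical axis (not along the pixel's ray), 0 where there is no reading.
- cams.get_calibration(name): a dict with "camera_matrix" (3x3 intrinsics, pixels), "k1" (the pictures are not rectified: a ray, as slopes to the right and down, at radius r is drawn at 1 + k1 r^2 times it, then the intrinsics apply), "pose" (4x4, takes a point from camera to world coordinates). Camera axes: x right, y down, z forward; pixel columns grow to the right and rows downward; lengths in m; the calibration is good to about 2 mm. A picture is of the moment at which its call begins. get_calibration takes no time and is no camera call.
- ctrl.close_job(): hands the job in; it is judged then, once.
The state is a dict: "time_s": time; "joint_positions": joint angles; "joint_velocities": joint speeds; "joint_efforts": joint torques, N m; "position": TCP position; "ee_rot": TCP orientation; "ft_force": force on the tool from outside, world axes, zero at the start; "torque": the same for the moment, N m; "finger_gap": finger opening in m; "finger_force": force on a finger pad.
Only numpy, scipy, OpenCV 4.12 (cv2) and the standard library are available. Lean on these libraries where they do the work, as an engineer would, in place of code of your own. Each camera call takes 0.05 s, during which the arm holds its last target. There are 200 camera calls.

## Task

The white plate in the blue-railed reader tray is standing proud at one end: press it down so that it sits flush with the grey deck while the bottle is still on the deck. Then roll the yellow sample bottle along the tray until it lies wholly on the white plate with its red code patch facing straight up, and leave it at rest there. Never lift the bottle off the tray, and leave the culture dishes, tip boxes, marker, beaker and media bottle where they are.

Things in the scene. Friction and masses are not known exactly. Their poses are not given: they have to be found in the camera images.
- tray: Fixed reader tray, 158 (x) by 310 (y) mm, origin under its centre on the bench, z up. Its lane runs along y between blue side rails (inner faces x = -67 and +67 mm, 26 mm high) and blue end lips (inner faces y = -143 and +143 mm, 28 mm high), heights above the bench. Grey deck, 20 mm high, from y = -143 to -23; from y = -23 to +143 mm a recess 8 mm deep that holds the white plate.
- tray_seam (a point): Middle of the grey deck's edge where the recess begins, at the height of the deck's top; axes as the tray's.
- plate: Loose white plate in the tray's recess, 131 (x) by 163 (y) by 8 mm thick, black line near its -y end; origin at the centre of its underside. Its -y end, beside the deck, starts 6.5 mm proud of the deck, held up by a hidden stiff catch under that end that goes down, and stays down, under some 6 to 10 N. Seated, its top is flush with the deck, 20 mm above the bench.
- plate_edge (a point): Middle of the top edge of the plate's -y end (the proud one).
- bottle: Loose sealed yellow bottle lying across the lane: a cylinder 40 mm in diameter, 85 mm long, with a blue cap 35 mm in diameter (110 mm in all), about 130 g. Origin at the centre of its base; its z runs along its axis to the cap; its x points out through the red code patch: patch up = x up. Starts on the grey deck at any roll angle; rolls with slight resistance and soon stops.
- bottle_mid (a point): On the bottle's axis, midway along the yellow cylinder; 40 mm above the bench when it lies on the deck or on the seated plate; axes as the bottle's.
- code_patch (a point): Middle of the red code patch (14 by 50 mm) on the bottle's side. A thin black line runs along the bottle on the far side, half a turn from the patch.
- dish: Bystander: closed culture dish, 88 mm across, 16 mm high, red streaks, on the robot's side of the tray; origin under its centre.
- dish2: Bystander: another such culture dish, beyond the tray.
- tips_red: Bystander: white pipette tip box with red top, 85 by 120 by 67 mm, origin under its centre.
- tips_yellow: Bystander: the same with yellow top.
- marker: Bystander: white and blue marker pen, 130 mm long, 12 mm thick.
- beaker: Bystander: glass beaker, 70 mm across, 85 mm high.
- media: Bystander: glass media bottle with blue cap, 86 mm across, 175 mm high.
Mind the look-alikes: they are no part of the job. What is shaped like the plate but green is not meant. Leave any green look-alike of the bottle alone.

How it is judged:
On the way, in this order (a step that is already met when the one before it is completed fails the run):
1. the plate is pressed flush with the deck, the bottle still on the deck (z of plate_edge in the frame of tray_seam below 0.002 m and angle between plate's own z axis and vertical below 0.015 rad and y of bottle_mid in the frame of tray_seam below 0 m), for 0.2 s.
2. the bottle has been rolled on to the plate (y of bottle_mid in the frame of tray_seam above 0.008 m), for 0.1 s.
At the end, for the whole second after the job is handed in: The plate is level (within 0.015 rad) with its -y end no more than 2 mm above the deck; the bottle lies at rest across the lane (axis within 0.3 rad of square) on the plate, its axis at least 12 mm past the seam and 17 to 23 mm above the deck; its red patch faces up within 0.3 rad (17 degrees) (z of plate_edge in the frame of tray_seam below 0.002 m and angle between plate's own z axis and vertical below 0.015 rad and y of bottle_mid in the frame of tray_seam above 0.012 m and z of bottle_mid in the frame of tray_seam between 0.017 and 0.023 m and angle between the z axis of bottle and the x axis of tray, either way round below 0.3 rad and angle between bottle's own x axis and vertical below 0.3 rad and linear speed of bottle below 0.01 m/s and angular speed of bottle below 0.2 rad/s); the robot touches nothing.
It fails at once if the bottle is lifted off the tray (z of bottle_mid in the frame of tray_seam above 0.035 m).
It fails at once if a bystander is moved more than 20 mm (distance of any of dish, dish2, tips_red, tips_yellow, marker, beaker, media from where it was at the start of the episode above 0.02 m).
It also fails if it takes over 61 s, if anything falls off the work surface, if the arm or the gripper's body presses on something with over 40 N, if the wrist force passes 120 N, or if a joint passes its speed limit or range.

## Working session

There is one attempt and no reset: what is moved stays moved. The work goes in short steps, Python scripts to look and compute and a shell command to move; the robot and the scene stay as the last step left them, time stands still between calls to the robot, and variables do not carry over. Pictures are saved under pics/ and viewed, at most 10 in all, crops included, and the job is handed in when it is done.

```bash
mkdir -p pics
cat > h.py <<'E'
import numpy as np, cv2
from bench import ctrl, cams
def world(name,d,u,v):
    c=cams.get_calibration(name);K=np.array(c["camera_matrix"]);T=np.array(c["pose"])
    p=(np.array([u,v])-K[:2,2])/[K[0,0],K[1,1]]
    q=p.copy()
    for _ in range(10): q=p/(1+c["k1"]*(q@q))
    v,u=int(round(v)),int(round(u))
    w=d[v-1:v+2,u-1:u+2];z=np.median(w[w>0]) if (w>0).any() else 0
    return (T@[q[0]*z,q[1]*z,z,1])[:3]
E
python3 - <<'E'
from h import *
for n in("top","scene"):
    p,d=cams.read_camera(n);cv2.imwrite(f"pics/{n}0.png",p);np.save(f"{n}0.npy",d)
o=ctrl.get_obs();print(o["time_s"],o["position"],o["ee_rot"],o["ft_force"])
E
```

```text
0.1 [0.28817515 0.58199178 0.21354087] [ 2.27878060e-01  9.73689244e-01 -8.71196395e-04 -2.95929507e-04] [0.45257056 0.13957475 0.37343344]
```

View pics/top0.png

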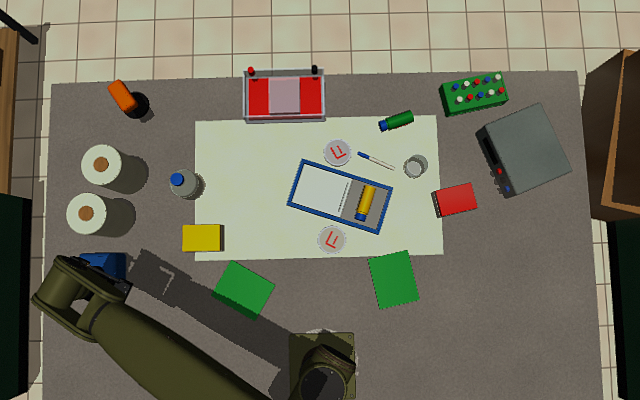

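View pics/scene0.png

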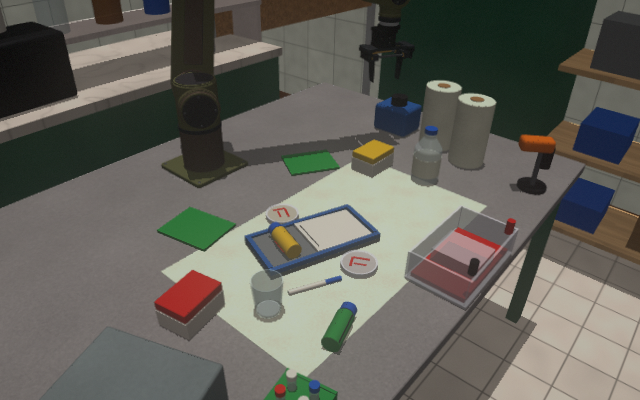

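The top view shows the tray at about (340,197), with the white plate on the left (+y) side. The bottle is at (366,202) on the deck with its cap toward the robot. I'll enlarge that area.

Run:
```python
from h import *
t=cv2.imread("pics/top0.png")[150:245,275:405];s=cv2.imread("pics/scene0.png")[200:275,240:385]
a=cv2.resize(t,None,fx=6,fy=6,interpolation=cv2.INTER_CUBIC);cv2.imwrite("pics/c1.png",a)
cv2.imwrite("pics/c2.png",cv2.resize(s,None,fx=5.5,fy=5.5,interpolation=cv2.INTER_CUBIC))
```

```text
(no output)
```

View pics/c1.png

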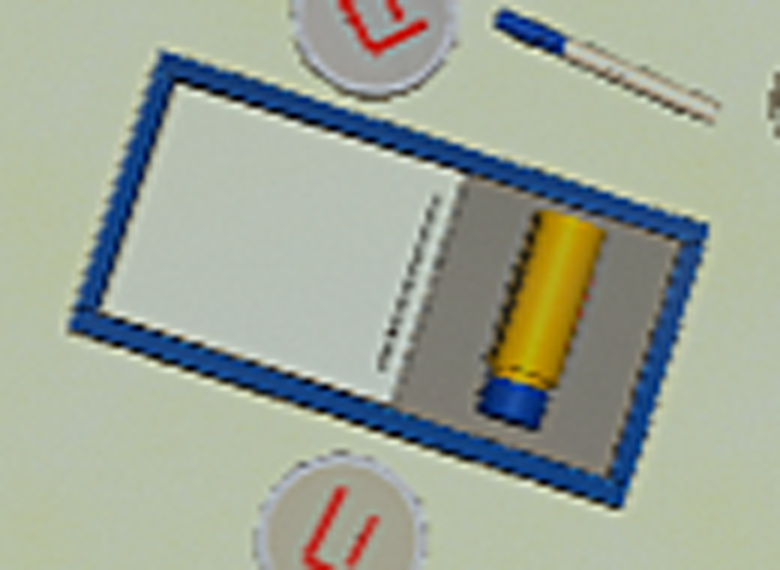

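View pics/c2.png

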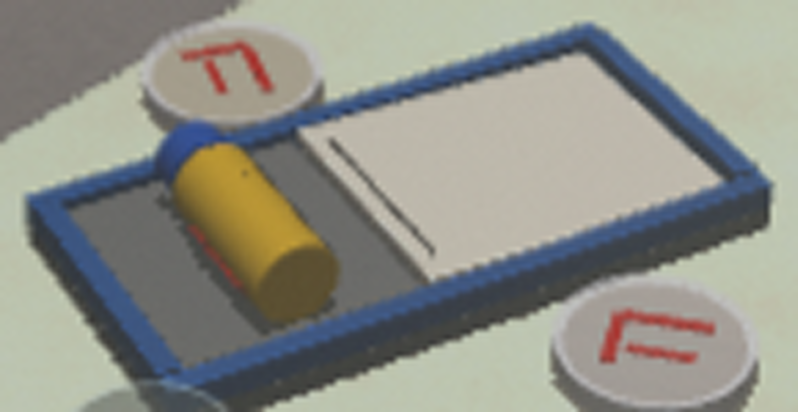

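The crops show the plate's proud edge running (460,178)–(395,402) in c1. The patch is on the bottle's −y side, just below horizontal, since only a sliver is visible from the top. Next I'll measure the poses.

```bash
cat >> h.py <<'E'
def ray(name,u,v):
    c=cams.get_calibration(name);K=np.array(c["camera_matrix"]);T=np.array(c["pose"])
    p=(np.array([u,v],float)-K[:2,2])/[K[0,0],K[1,1]];q=p.copy()
    for _ in range(10): q=p/(1+c["k1"]*(q@q))
    return T[:3,3],T[:3,:3]@[q[0],q[1],1]
def plane(name,u,v,z):
    o,r=ray(name,u,v);return o+r*(z-o[2])/r[2]
E
python3 - <<'E'
from h import *
c=lambda u,v:(275+u/6-.4,150+v/6-.4)
P=[plane("top",*c(*a),.027)[:2] for a in((162,52),(708,228),(620,505),(72,328))]  # (+x,+y),(+x,-y),(-x,-y),(-x,+y)
P=np.array(P);print(P.round(4))
M=np.array([[79,155],[79,-155],[-79,-155],[-79,155]])/1e3
ctr=P.mean(0);H=M.T@(P-ctr);yaw=np.arctan2(H[0,1]-H[1,0],H[0,0]+H[1,1])
R=np.array([[np.cos(yaw),-np.sin(yaw)],[np.sin(yaw),np.cos(yaw)]])
print("ctr",ctr,"yaw",np.degrees(yaw),"res",((P-ctr)@R-M).round(4))
np.savez("tray.npz",c=ctr,R=R,yaw=yaw)
for n,a,z in(("base end",(572,213),.045),("cap end",(512,428),.045),("axis top base",(570,215),.06),("seam",(462,178),.026),("seam",(393,402),.026)):
    print(n,((plane("top",*c(*a),z)[:2]-ctr)@R).round(4))
# bottle from depth
d=np.load("top0.npy");p=cv2.imread("pics/top0.png");hs=cv2.cvtColor(p,cv2.COLOR_BGR2HSV)
vs,us=np.nonzero((hs[...,0]>15)&(hs[...,0]<32)&(hs[...,1]>150));k=(us>340)&(us<385)&(vs>170)&(vs<230)
Q=np.array([world("top",d,u,v) for u,v in zip(us[k],vs[k])]);L=(Q[:,:2]-ctr)@R
print("bottle",L.min(0),L.max(0),L.mean(0),np.sort(Q[:,2])[[0,-20,-1]])
t=np.cov(L.T);w,V=np.linalg.eigh(t);print(V[:,1])
for n in("top","scene"):
    T=np.array(cams.get_calibration(n)["pose"])[:3,3];print(n,(T[:2]-ctr)@R,T[2])
# plate heights
for a in((250,200),(440,180),(380,390),(560,430)):print(world("top",d,*c(*a))[2])
# red patch in scene
s=cv2.imread("pics/scene0.png").astype(int)[236:258,272:300]
v,u=np.nonzero((s[...,2]>s[...,1]*1.7)&(s[...,2]>70));print("red px",[(a+272,b+236) for a,b in zip(u,v)])
s=p.astype(int)[180:225,350:380];v,u=np.nonzero((s[...,2]>s[...,1]*2)&(s[...,2]>70));print("top red",[(a+350,b+180) for a,b in zip(u,v)])
E
```

```text
[[ 0.6598  0.0495]
 [ 0.5566 -0.2399]
 [ 0.4102 -0.187 ]
 [ 0.512   0.1006]]
ctr [ 0.53466783 -0.06920262] yaw -19.539495908538715 res [[-0.0007 -0.0013]
 [-0.0012  0.0015]
 [ 0.0011  0.0023]
 [ 0.0008 -0.0025]]
base end [ 0.06   -0.0811]
cap end [-0.0583 -0.0851]
axis top base [ 0.0561 -0.0797]
seam [ 0.063  -0.0203]
seam [-0.0629 -0.0218]
bottle [-0.0346749  -0.10126167] [ 0.05965185 -0.06178456] [ 0.01038644 -0.08146537] [0.02349979 0.06190635 0.0636249 ]
[-0.99999648  0.00265188]
top [-0.21133542 -0.00411781] 1.6663803672086226
scene [ 0.86471874 -0.49021063] 0.7658391416187265
0.023286445948584644
0.028041748689892287
0.026630421345344768
0.02118967020217477
red px [(np.int64(276), np.int64(243)), (np.int64(280), np.int64(248)), (np.int64(281), np.int64(249))]
top red [(np.int64(372), np.int64(199)), (np.int64(371), np.int64(202))]
```

```bash
cat > st.py <<'E'
from h import *
from scipy.spatial.transform import Rotation as Ro
t=np.load("tray.npz");o=ctrl.get_obs();R=Ro.from_quat(o["ee_rot"]).as_matrix()
p=np.array(o["position"]);a=R[:2,1]@t["R"]
print("t",o["time_s"],"tray xy",((p[:2]-t["c"])@t["R"]).round(4),"z",p[2].round(4),"tool y off tray y deg",np.degrees(np.arctan2(-a[0],a[1])).round(2),"F",np.round(o["ft_force"],1),"gap",round(float(o["finger_gap"]),4),"ff",o["finger_force"])
E
python3 -m creep '[[0,0,0,-6.8],[-0.025,-0.0302,0,0],[-0.025,-0.0302,0,0],[-0.025,-0.0302,0,0],[-0.025,-0.0302,0,0],[-0.025,-0.0302,0,0],[-0.025,-0.0302,0,0],[-0.025,-0.0302,0,0]]' 0 >/dev/null; python3 st.py
python3 -m creep '[[-0.025,-0.0302,0,0],[-0.025,-0.0302,0,0],[-0.025,-0.0302,0,0],[-0.025,-0.0302,0,0],[-0.025,-0.0302,0,0],[-0.025,-0.0302,0,0],[-0.025,-0.0302,0,0],[0,0,0,0]]'; python3 st.py
```

```text
t 0.7667 tray xy [-0.2745  0.3186] z 0.2141 tool y off tray y deg 0.03 F [ 1.3 -0.1  0.3] gap 0.0473 ff 0.0
time_s: 1.43
position: [0.4781, 0.0616, 0.2144]
ee_rot: [0.173, 0.985, -0.001, 0.0]
ft_force: [-0.0, -0.5, -0.5]
finger_gap: 0.0008
finger_force: 0.0
t 1.4333 tray xy [-0.097   0.1044] z 0.2144 tool y off tray y deg -0.4 F [-0.  -0.5 -0.5] gap 0.0008 ff 0.0
```

```bash
python3 -m creep '[[-0.0245,-0.028,0,-0.4],[-0.0245,-0.028,0,0],[-0.0245,-0.028,0,0],[-0.0245,-0.028,0,0],[0,0,0.04,0],[0,0,0.04,0],[0,0,0.04,0],[0,0,0.035,0]]' >/dev/null
python3 -m creep '[[0,0,0.006,0],[0,0,0,0],[0,0,0,0]]' > /dev/null; python3 st.py
```

```text
t 2.35 tray xy [-0.0007 -0.002 ] z 0.0549 tool y off tray y deg 0.42 F [ 0.2 -0.1 -0.3] gap 0.0003 ff 0.0
```

```bash
python3 -m creep '[[0,-0.007,0.012,0.4],[0,0,0.012,0],[0,0,0.003,0],[0,0,0,0]]' >/dev/null; python3 st.py
python3 -m creep '[[0,0,0.002,0],[0,0,0.002,0],[0,0,0,0],[0,0,0,0]]' >/dev/null; python3 st.py
```

```text
t 2.6833 tray xy [-0.0015 -0.0097] z 0.0263 tool y off tray y deg -0.03 F [ 0.2 -0.3  0.8] gap 0.0005 ff 0.0
t 3.0167 tray xy [-0.0011 -0.0096] z 0.023 tool y off tray y deg -0.0 F [-0.2 -0.3  0.7] gap 0.0003 ff 0.711605655224048
```

```bash
python3 -m creep '[[0,0,0.001,0],[0,0,0.001,0],[0,0,0,0],[0,0,0,0]]' >/dev/null; python3 st.py
python3 -m creep '[[0,0,0.001,0],[0,0,0.001,0],[0,0,0,0],[0,0,0,0]]' >/dev/null; python3 st.py
```

```text
t 3.35 tray xy [-0.0011 -0.0096] z 0.0208 tool y off tray y deg -0.0 F [-0.4 -2.3  2.7] gap 0.0004 ff 1.155253752694989
t 3.6833 tray xy [-0.001  -0.0096] z 0.0202 tool y off tray y deg 0.0 F [-4.3 -1.5 11.5] gap 0.0005 ff 5.943324672407471
```

```bash
python3 -m creep '[[0,0,0.001,0],[0,0,0.001,0],[0,0,0,0],[0,0,0,0],[0,0,0,0]]' >/dev/null; python3 st.py
python3 -m creep '[[0,0,-0.01,0],[0,0,-0.04,0],[0,0,-0.04,0],[0,0,-0.03,0],[0,0.03,0,0],[0,0.04,0,0],[0,0.04,0,0],[0,0,0,0]]' >/dev/null; python3 st.py
python3 - <<'E'
from h import *
t=np.load("tray.npz")
p,d=cams.read_camera("top");cv2.imwrite("pics/top1.png",p)
s,ds=cams.read_camera("scene");cv2.imwrite("pics/scene1.png",s)
for n,D in(("top",d),("scene",ds)):
  c=cams.get_calibration(n);K=np.array(c["camera_matrix"]);T=np.array(c["pose"])
  for x in(-.04,0,.04):
    out=[]
    for y in(-.035,-.032,-.012,-.005,.06):
      w=np.r_[t["c"]+t["R"]@[x,y],.02,1];q=np.linalg.inv(T)@w;q=q[:2]/q[2];q=q*(1+c["k1"]*q@q)
      out.append(world(n,D,*(K[:2,:2]@q+K[:2,2]))[2])
    print(n,x,np.round(out,4))
a=cv2.resize(p[150:245,275:405],None,fx=3,fy=3,interpolation=cv2.INTER_CUBIC);b=cv2.resize(s[200:275,240:385],None,fx=5,fy=5,interpolation=cv2.INTER_CUBIC)
cv2.imwrite("pics/c3.png",cv2.resize(b,None,fx=1.1,fy=1.1))
E
```

```text
t 4.1 tray xy [-0.001  -0.0096] z 0.0201 tool y off tray y deg 0.02 F [-11.9  -0.1  23.7] gap 0.0007 ff 12.057161426637322
t 4.7667 tray xy [-0.0021  0.1061] z 0.1367 tool y off tray y deg 0.25 F [-0.5  0.2 -0.1] gap 0.0003 ff 0.0
top -0.04 [0.0215 0.0226 0.0181 0.0229 0.4966]
top 0 [0.0236 0.0237 0.0227 0.0229 0.4988]
top 0.04 [0.0188 0.021  0.0183 0.0215 0.488 ]
scene -0.04 [0.0224 0.0211 0.0197 0.0213 0.0214]
scene 0 [0.0207 0.0217 0.02   0.0219 0.0185]
scene 0.04 [0.0226 0.0215 0.0227 0.0195 0.0234]
```

View pics/c3.png

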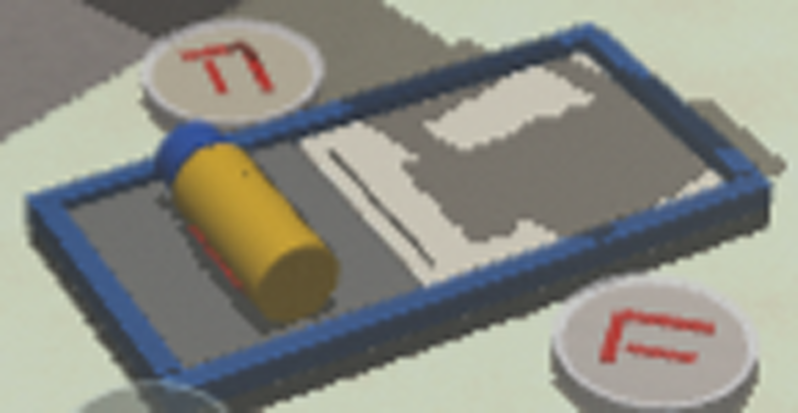

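The plate is flush (about 20–22 mm all over) and the bottle hasn't moved. Next I'll straddle the bottle with the fingers to cage it.

```bash
python3 -m creep '[[-0.003,-0.0375,0,-0.2],[-0.003,-0.0375,0,0],[-0.003,-0.0375,0,0],[-0.003,-0.0375,0,0],[0,-0.0375,0,0],[0,0,0,0],[0,0,0,0]]' 0.07 >/dev/null; python3 st.py
```

```text
t 5.45 tray xy [ 0.0107 -0.0895] z 0.1362 tool y off tray y deg -0.11 F [-1.1  0.2  0.3] gap 0.0416 ff 0.0
```

```bash
python3 -m creep '[[0,0.008,0,0],[0,0,0,0],[0,0,0,0],[0,0,0,0],[0,0,0,0],[0,0,0,0],[0,0,0,0]]' 0.07 >/dev/null; python3 st.py
```

```text
t 6.0333 tray xy [ 0.0111 -0.0786] z 0.1367 tool y off tray y deg 0.24 F [-0.4 -0.3 -0.5] gap 0.07 ff 0.0
```

```bash
python3 -m creep '[[0,-0.003,0.02,-0.2],[0,0,0.02,0],[0,0,0.02,0],[0,0,0.02,0],[0,0,0.015,0],[0,0,0.007,0],[0,0,0,0],[0,0,0,0]]' >/dev/null; python3 st.py
python3 -m creep '[[0,0,0,0],[0,0,0,0],[0,0,0,0],[0,0,0,0],[0,0,0,0],[0,0,0,0]]' 0.046 > /dev/null; python3 st.py
```

```text
t 6.7 tray xy [ 0.0113 -0.082 ] z 0.0349 tool y off tray y deg 0.4 F [-0.1 -0.3  0.1] gap 0.0701 ff 0.0
t 7.2 tray xy [ 0.0113 -0.082 ] z 0.035 tool y off tray y deg 0.4 F [ 0.5 -0.2 -0.1] gap 0.0463 ff 0.0
```

```bash
R='x'; python3 -m creep '[[0,0.002,0,0],[0,0.004,0,0],[0,0.005,0,0],[0,0.005,0,0],[0,0.005,0,0],[0,0.005,0,0],[0,0.005,0,0],[0,0.005,0,0]]' >/dev/null; python3 st.py
python3 -m creep '[[0,0.005,0,0],[0,0.005,0,0],[0,0.005,0,0],[0,0.005,0,0],[0,0.005,0,0],[0,0.005,0,0],[0,0.005,0,0],[0,0.005,0,0]]' >/dev/null; python3 st.py
python3 -m creep '[[0,0.005,0,0],[0,0.005,0,0],[0,0.005,0,0],[0,0.005,0,0],[0,0.005,0,0],[0,0.005,0,0],[0,0.005,0,0],[0,0.005,0,0]]' >/dev/null; python3 st.py
python3 -m creep '[[0,0.005,0,0],[0,0.004,0,0],[0,0.004,0,0],[0,0.003,0,0],[0,0.002,0,0],[0,0.001,0,0],[0,0,0,0],[0,0,0,0]]' >/dev/null; python3 st.py
python3 - <<'E'
from h import *
s,ds=cams.read_camera("scene");cv2.imwrite("pics/c4.png",cv2.resize(s[180:280,230:390],None,fx=5,fy=5,interpolation=cv2.INTER_CUBIC))
E
```

```text
t 7.8667 tray xy [ 0.0108 -0.0453] z 0.0346 tool y off tray y deg 0.41 F [-0.2 -0.3  0.4] gap 0.0461 ff 0.04417478805407882
t 8.5333 tray xy [ 0.0106 -0.0055] z 0.0347 tool y off tray y deg 0.39 F [-0.2 -0.6  0.5] gap 0.0457 ff 0.044418914476409554
t 9.2 tray xy [0.0103 0.0345] z 0.0347 tool y off tray y deg 0.4 F [ 0.2  0.5 -0.3] gap 0.0458 ff 0.04398468998260796
t 9.8667 tray xy [0.0101 0.0529] z 0.0346 tool y off tray y deg 0.39 F [ 0.4 -1.1 -0.5] gap 0.0461 ff 0.0
```

View pics/c4.png

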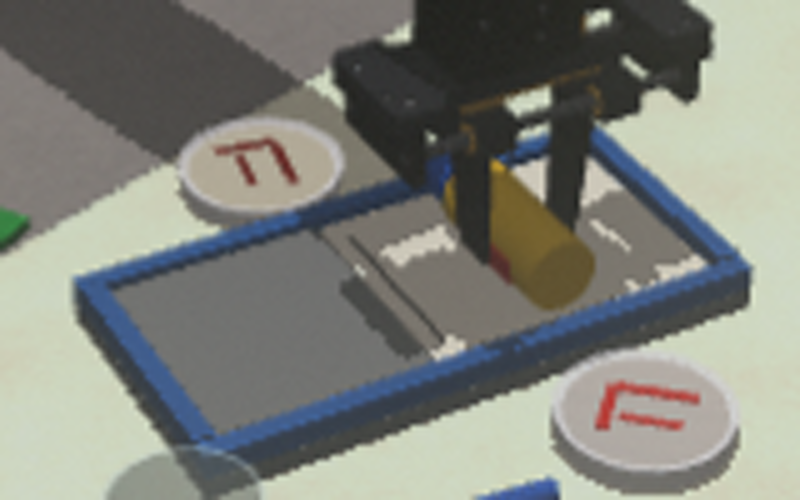

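The bottle has made about one full turn. The patch is again on the −y side, at (500,265), so about 86° remains, or 30 mm.

```bash
python3 -m creep '[[0,0.002,0,0],[0,0.005,0,0],[0,0.005,0,0],[0,0.005,0,0],[0,0.005,0,0],[0,0.004,0,0],[0,0.003,0,0],[0,0.001,0,0]]' >/dev/null; python3 st.py
python3 -m creep '[[0,0,0,0],[0,0,0,0],[0,0,0,0],[0,0,0,0],[0,0,0,0],[0,0,0,0],[0,0,0,0],[0,0,0,0]]' 0.07 >/dev/null; python3 st.py
python3 -m creep '[[0,0,-0.03,0],[0,0,-0.04,0],[0,0,-0.04,0],[0,-0.04,-0.03,0],[0,-0.04,0,0],[0,-0.04,0,0],[0,-0.04,0,0],[0,0,0,0]]' >/dev/null; python3 st.py
python3 - <<'E'
from h import *
s,ds=cams.read_camera("scene");p,d=cams.read_camera("top");np.save("top5.npy",d);cv2.imwrite("pics/top5.png",p)
a=cv2.resize(p[150:230,280:400],None,fx=3.3,fy=3.3,interpolation=cv2.INTER_CUBIC);b=cv2.resize(s[190:270,270:390],None,fx=3.3,fy=3.3,interpolation=cv2.INTER_CUBIC)
cv2.imwrite("pics/c5.png",np.hstack([a,b]))
E
```

```text
t 10.5833 tray xy [0.0099 0.0837] z 0.0346 tool y off tray y deg 0.43 F [0.7 0.9 0.6] gap 0.0461 ff 0.0
t 11.25 tray xy [0.01   0.0829] z 0.0347 tool y off tray y deg 0.39 F [-0.2 -0.3  0.8] gap 0.0699 ff 0.0
t 11.9167 tray xy [ 0.0111 -0.0758] z 0.1702 tool y off tray y deg 0.06 F [ 0.1  0.3 -0.3] gap 0.0696 ff 0.0
```

View pics/c5.png

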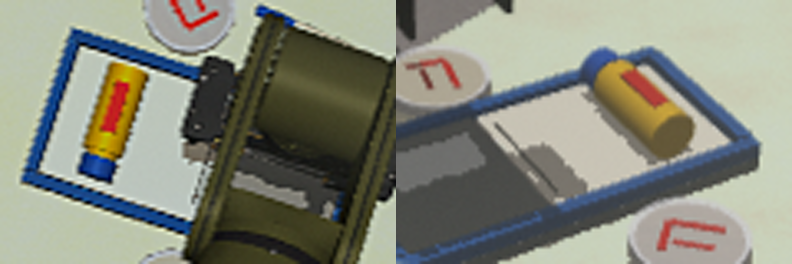

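The patch at (115,107) in the left half is near the top of the bottle. I'll measure its exact angle.

Run:
```python
from h import *
t=np.load("tray.npz");p=cv2.imread("pics/top5.png");d=np.load("top5.npy");hs=cv2.cvtColor(p,cv2.COLOR_BGR2HSV).astype(int)
b=np.zeros(hs.shape[:2],bool);b[168:202,302:328]=1
H=hs[...,0];S=hs[...,1]>140
red=b&S&((H<9)|(H>170));yel=b&S&(H>=9)&(H<35)
f=lambda m,z:np.array([(plane("top",u,v,z)[:2]-t["c"])@t["R"] for v,u in np.argwhere(m)])
r=f(red,.059);a=f(red|yel,.045);print(len(r),r.mean(0),a.mean(0),a.min(0),a.max(0))
# per x-slice midpoints of the silhouette, within the patch's extent
for x in np.arange(r[:,0].min()+.005,r[:,0].max()-.004,.008):
    A=a[abs(a[:,0]-x)<.005,1];Q=r[abs(r[:,0]-x)<.005,1];print(x.round(3),"sil",A.min().round(4),A.max().round(4),"red",Q.min().round(4),Q.max().round(4))
W=np.array([world("top",d,u,v) for v,u in np.argwhere(red|yel)]);L=(W[:,:2]-t["c"])@t["R"];k=W[:,2]>.045
print("depth y range",np.percentile(L[k,1],[2,50,98]),np.percentile(W[:,2],98))
rm=(np.array([world("top",d,u,v) for v,u in np.argwhere(red)])[:,:2]-t["c"])@t["R"];print("red by depth",rm.mean(0))
```

```text
58 [0.01337733 0.08769268] [0.01176068 0.08751824] [-0.0339763   0.06937441] [0.05724742 0.10573334]
-0.006 sil 0.0696 0.1057 red 0.0829 0.0928
0.002 sil 0.0696 0.1057 red 0.0829 0.0928
0.01 sil 0.0695 0.1057 red 0.0818 0.0928
0.018 sil 0.0695 0.1057 red 0.0818 0.0928
0.026 sil 0.0695 0.1056 red 0.0828 0.0928
0.034 sil 0.0695 0.1056 red 0.0828 0.0937
depth y range [0.07038171 0.08678664 0.10498228] 0.06459982433811025
red by depth [0.01290574 0.08749697]
```

```bash
python3 st.py; python3 -c "
from bench import ctrl; print(ctrl.close_job())"
```

```text
t 12.0167 tray xy [ 0.011  -0.0716] z 0.1697 tool y off tray y deg 0.21 F [-0.  -0.4  0.8] gap 0.07 ff 0.0
the job is handed in; nothing more can be done
None
```

I pressed the plate flush, rolled the bottle onto it to about 0.11 m past the seam with the red patch up (within a few degrees, as measured from the top camera), and handed the job in at about 12 s; no verdict came back.

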